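# Open the bead-drying pot under the lamp and stir it

### The arm

A 6-joint arm with a two-finger parallel gripper is mounted at the origin on the work surface. World frame = base frame: x ahead of the robot, y to its left, z up, the work surface at z = 0. Lengths are in m, angles in rad, forces in N, time in s.
With the tool pointing down it reaches from about 0.325 to 0.875 m from the base axis. Payload 4.4 kg.
Tool frame: the origin (TCP) lies midway between the tips of the shut fingers; the grasp point (between the pads) lies robot.hold_point_z behind it (robot.hold_point_z is the distance from the TCP to the grasp point, in m); z points along the fingers, y is the line along which they close (so a half turn about z gives the same grasp; the last joint's range is limited). The gripper opens to 85 mm and grips with 20 to 120 N. Pads are 22 mm wide; open, the fingers measure 114 mm over their backs; the gripper's body (76 mm by 85 mm) begins 54 mm behind the grasp point. The pads swing forward as they close: fully open they stand 13 mm farther back than shut.
Start: joints at [-1.383, 0.207, 1.542, -0, 1.393, -0.15], TCP at [0.191, -0.542, 0.206] pointing down, gripper open.
Joint ranges: [-2.73, 2.73], [-0.86, 2.22], [0.23, 2.46], [-1.11, 4.25], [0.08, 2.63], [-2.82, 2.82]. Speed limits (rad/s): [2.79, 2.79, 3.14, 3.14, 3.14, 3.14].

### API

Orientations are given as [roll, pitch, yaw] about the fixed x, y, z axes, in that order (R = Rz(yaw) Ry(pitch) Rx(roll)).
In Python, from bench import robot, vision, job gives the robot as it stands.
- The arm moves only by the shell command python3 -m handwheel 'ROWS' [FORCE]. ROWS is JSON, a list of rows, each a list of 7 numbers: the shift along the tool's x, y, z in m, then the turn, a rotation vector about the tool's x, y, z in rad, then the opening in per cent of the stroke, from 0 (shut) to 100 (fully open). In form: [[tx, ty, tz, rx, ry, rz, gripper], ...]. A call has exactly 8 rows; each row shifts and turns the commanded pose from where the row before left it, along the tool's axes as they then stand; what a row does not reach is not made up. A row lasts 1/10 s, in which the tool goes at most 50 mm and 8.59 degrees, less where a joint would pass 70% of its speed; a pose out of reach is approached as far as the arm can. A call with a gripper value outside its range is refused whole. The fingers move at their own pace and stop on an object; FORCE is the grip in N (left out, the last holds). Time passes only in rows, so rows that do not move let the fingers close, or fill a call up. It gives the time, the measured TCP pose, the force, the opening and the grip force at its end, in the units of the state.
- robot.sense(): the state, without advancing time (a new reading comes with each control period).
- vision.get_image(name): name is "scene" or "top" or "wrist"; returns the picture (480x640x3 uint8, red, green, blue); there is no depth.
- vision.get_calibration(name): a dict with "mtx" (3x3 intrinsics, pixels), "k1" (the pictures are not rectified: a ray, as slopes to the right and down, at radius r is drawn at 1 + k1 r^2 times it, then the intrinsics apply), "R" (3x3) and "t" (3): a world point X has camera coordinates R X + t; the wrist camera has in their place "T_tool_cam" (4x4, takes a point from camera to tool coordinates, whose origin is the TCP and whose axes are the flange's). Camera axes: x right, y down, z forward; pixel columns grow to the right and rows downward; lengths in m; the calibration is good to about 2 mm. A picture is of the moment at which its call begins: read the wrist's pose just before it. get_calibration takes no time and is no camera call.
- job.job_done(): hands the job in; it is judged then, once.
Trained networks look in the newest picture that a camera, given by its name, has taken for a name from the list of things; names that differ only in an ending like _2 or _b are one class to them, and where a whole thing is asked for, a point or a joint stands for the part that bears it (a point fixed in the world has none). Each returns a list of dicts, best first, with "conf" (0 to 1); they miss things now and then, are a little off and sometimes report something else, mostly with a low value. They report only what shows in the picture. A call takes as long as a camera call. They do not tell look-alikes from the thing itself.
- vision.masks_of(camera, thing): "mask" (480x640 bool, what is visible of it) and "bbox" ([left, top, width, height] in pixels, round what is visible of it).
The state is a dict: "time_s": time; "qpos": joint angles; "joint_vel": joint speeds; "effort": joint torques, N m; "position": TCP position; "eef_rot": TCP orientation; "ft_force": force on the tool from outside, world axes, zero at the start; "torque": the same for the moment, N m; "gripper_width": finger opening in m; "gripper_force": force on a finger pad.
Only numpy, scipy, OpenCV 4.12 (cv2) and the standard library are available. Lean on these libraries where they do the work, as an engineer would, in place of code of your own. Each camera call takes 0.05 s, during which the arm holds its last target. There are 200 camera calls.

### The job

Lift the lid off the green drying pot by its black knob, without knocking the lamp that hangs over it, and set the lid down gently, knob up, on the cork-topped stand. Then take the stirring rod from its slanted holder by the wooden handle and stir the beads in the pot with it until most of them have been moved well away (a bead's width or more) from where they lay, all staying in the pot. Let go of the rod so that it is left leaning in the pot, tip down among the beads, and leave the other things on the bench where they are.

Things in the scene. Friction and masses are not known exactly. Their poses are not given: they have to be found in the camera images.
- pot: heavy green open pot, fixed; origin at the centre of its underside, z up. Outer diameter 160 mm, height 58 mm, wall 4 mm, inner floor 5 mm above the origin, inside diameter 150 mm. Two side grips stick out 20 mm at +y and -y. Its +x axis points to the lamp's column; -x is the open side, towards the robot
- lamp: fixed drying lamp; same origin and axes as the pot. Column at x = +150 mm; black flat head from x = +22 to +160 mm, y -55 to +55 mm, underside 188 mm, top 226 mm above the bench. Its edge is just beyond the knob's axis, 78 mm above the knob: an upright gripper strikes it. Lean the tool 25 to 45 degrees to the pot's -x and lift the lid at most 30 mm before moving it out
- lid: loose aluminium lid, about 0.3 kg; origin at the centre of its underside, z up. Plug 144 mm across, 5 mm high, sits in the pot's mouth (3 mm play); plate above it 168 mm across, 5 to 11 mm above the origin. Stem 16 mm thick; round black knob 30 mm across, 31 to 57 mm above the origin: grip it at 45 mm. On the pot the origin is 53 mm above the bench
- stand: fixed blue adjustable stand; origin at the centre of its foot's underside, foot 116 mm across. On its axis a round cork-topped table, 120 mm across, clamped at a height that differs every time and is not reported: its top is 60 to 115 mm above the bench, so it must be felt or seen. The lid's flat underside rests on the cork. Touch down at 30 mm/s or less
- holder: fixed rod holder; origin at the centre of the underside of its base (130 x 90 x 12 mm). An aluminium tube, 44 mm outside and 36 mm inside diameter, 100 mm long, leans 30 degrees from vertical, its mouth towards the holder's -x and its mouth's centre at x = -20 mm, 109 mm above the bench
- stirrer: loose round stirring rod, 200 mm long, about 90 g, standing in the holder and leaning with its tube. Origin at the centre of its tip (lower end), z along the rod to the handle's end. Steel shaft 16 mm thick to 110 mm, wooden handle 24 mm thick from 110 to 200 mm. Grip it 168 mm from the tip with the fingers along the rod; draw it out along its axis, 110 mm or more
- bead1_center (a point): centre of a loose ball, 26 mm across, 20 g, lying on the pot's inner floor; the five balls (three orange, two white) start in a loose ring about 43 mm from the pot's axis, the middle of the floor free
- bead2_center (a point): centre of a loose ball, 26 mm across, 20 g, lying on the pot's inner floor; the five balls (three orange, two white) start in a loose ring about 43 mm from the pot's axis, the middle of the floor free
- bead3_center (a point): centre of a loose ball, 26 mm across, 20 g, lying on the pot's inner floor; the five balls (three orange, two white) start in a loose ring about 43 mm from the pot's axis, the middle of the floor free
- bead4_center (a point): centre of a loose ball, 26 mm across, 20 g, lying on the pot's inner floor; the five balls (three orange, two white) start in a loose ring about 43 mm from the pot's axis, the middle of the floor free
- bead5_center (a point): centre of a loose ball, 26 mm across, 20 g, lying on the pot's inner floor; the five balls (three orange, two white) start in a loose ring about 43 mm from the pot's axis, the middle of the floor free
- mug: blue mug, 76 mm across, 90 mm tall; origin at the centre of its underside; leave it alone
- spool: solder spool, 60 mm across, 42 mm tall, standing; origin at the centre of its underside; leave it alone
- screwdriver: yellow-handled screwdriver, 180 mm long, lying on the bench between the robot and the pot; origin at its middle; leave it alone
- meter: yellow multimeter, 150 x 80 x 42 mm, lying on the bench; origin at the centre of its underside; leave it alone
There are look-alikes about, which are no part of the job. What is shaped like the lid but red is not meant.

How it is judged:
By the outcome, as a careful person would: the job done as asked, in the order asked, and still so for the second after the job is handed in, with the robot touching nothing.
It also fails if it takes over 72 s, if anything falls off the work surface, if the arm or the gripper's body presses on something with over 40 N, if the wrist force passes 120 N, or if a joint passes its speed limit or range.

## Working session

There is one attempt and no reset: what is moved stays moved. The work goes in short steps, Python scripts to look and compute and a shell command to move; the robot and the scene stay as the last step left them, time stands still between calls to the robot, and variables do not carry over. Pictures are saved under pics/ and viewed, at most 10 in all, crops included, and the job is handed in when it is done.

```bash
ls; mkdir -p pics; cat > h.py <<'E'
import numpy as np, cv2
from bench import robot, vision, job
from scipy.spatial.transform import Rotation as Ro
def ray(cam,u,v):
    c=vision.get_calibration(cam); K=np.array(c["mtx"])
    d=np.array([(u-K[0,2])/K[0,0],(v-K[1,2])/K[1,1]]); s=d.copy()
    for _ in range(20): s=d/(1+c["k1"]*(s@s))
    dc=np.array([s[0],s[1],1.])
    if "R" in c:
        R=np.array(c["R"]);return -R.T@np.array(c["t"]),R.T@dc
    S=robot.sense();T=np.array(c["T_tool_cam"]);R=Ro.from_euler('xyz',S["eef_rot"]).as_matrix()
    return np.array(S["position"])+R@T[:3,3],R@T[:3,:3]@dc
def atz(cam,u,v,z):
    o,d=ray(cam,u,v);return o+d*(z-o[2])/d[2]
def proj(cam,X):
    c=vision.get_calibration(cam);K=np.array(c["mtx"])
    if "R" in c: p=np.array(c["R"])@X+np.array(c["t"])
    else:
        S=robot.sense();T=np.array(c["T_tool_cam"]);R=Ro.from_euler('xyz',S["eef_rot"]).as_matrix()
        p=T[:3,:3].T@(R.T@(np.array(X)-S["position"])-T[:3,3])
    s=p[:2]/p[2];s=s*(1+c["k1"]*(s@s));return K[:2,:2]@s+K[:2,2]
def save(cam,name):
    im=vision.get_image(cam);cv2.imwrite("pics/"+name,im[:,:,::-1]);return im
E
python3 - <<'E'
from h import *
S=robot.sense();print(S["time_s"],S["position"],S["eef_rot"],robot.hold_point_z)
for cam in ["top","scene"]:
    save(cam,cam+"0.png")
    c=vision.get_calibration(cam);print(cam,(-np.array(c["R"]).T@c["t"]).round(3),np.array(c["R"]).round(2).tolist(),np.array(c["mtx"])[0,0],c["k1"])
    for n in ["pot","lamp","lid","stand","holder","stirrer","mug","spool","screwdriver","meter"]:
        print(n,[(round(m["conf"],2),m["bbox"],np.argwhere(m["mask"]).mean(0)[::-1].round(1).tolist()) for m in vision.masks_of(cam,n)])
print(robot.sense()["time_s"])
E
```

```text
pics
0.0 [ 0.19094649 -0.54152028  0.20500249] [-3.13934269e+00 -3.38057831e-04  3.38801927e-01] 0.0187
top [ 0.29  -0.08   1.305] [[0.02, -1.0, -0.01], [-0.98, -0.02, -0.17], [0.17, 0.01, -0.98]] 618.5710006629703 0.0694322563252613
pot [(0.67, [234.8, 180.0, 99.2, 57.4], [285.5, 204.3])]
lamp []
lid [(0.67, [313.5, 289.6, 78.2, 84.2], [353.6, 331.4]), (0.56, [243.7, 161.9, 80.1, 74.7], [284.0, 196.7])]
stand [(0.95, [106.3, 192.7, 65.9, 59.2], [139.8, 223.5])]
holder [(0.64, [418.5, 225.2, 45.1, 63.1], [438.7, 252.5])]
stirrer [(0.59, [443.6, 251.5, 17.7, 39.3], [452.1, 270.9])]
mug [(0.56, [393.3, 124.3, 52.1, 51.3], [415.8, 149.8])]
spool [(0.97, [153.5, 131.6, 33.3, 33.5], [171.1, 147.8])]
screwdriver [(0.75, [270.7, 262.3, 13.7, 90.6], [277.0, 294.9])]
meter [(0.67, [465.8, 300.1, 86.2, 73.5], [508.6, 336.5])]
scene [0.768 0.461 0.919] [[-0.9, 0.44, -0.0], [0.36, 0.73, -0.58], [-0.25, -0.52, -0.82]] 470.4411630311831 -0.0500378643301879
pot [(0.97, [266.5, 326.3, 69.2, 22.4], [304.5, 338.3])]
lamp [(0.61, [200.8, 244.5, 103.3, 141.4], [249.5, 305.8])]
lid [(0.86, [263.6, 267.4, 74.8, 73.0], [307.1, 306.1]), (0.61, [340.6, 199.5, 69.5, 53.8], [375.9, 221.2])]
stand [(0.98, [366.0, 380.9, 68.3, 75.3], [400.8, 419.9])]
holder [(0.68, [256.2, 157.9, 58.3, 53.2], [285.3, 188.8])]
stirrer [(0.97, [288.2, 125.8, 32.2, 41.7], [303.6, 146.0])]
mug [(0.67, [190.6, 204.4, 39.0, 46.4], [209.8, 229.9])]
spool [(0.69, [284.3, 422.1, 39.9, 39.8], [304.0, 440.5])]
screwdriver [(0.73, [359.6, 272.1, 40.0, 25.9], [378.0, 282.8]), (0.22, [289.6, 124.9, 27.0, 40.7], [304.1, 145.2])]
meter [(0.72, [303.7, 118.2, 35.9, 44.6], [322.2, 141.0])]
1.1
```

View pics/top0.png

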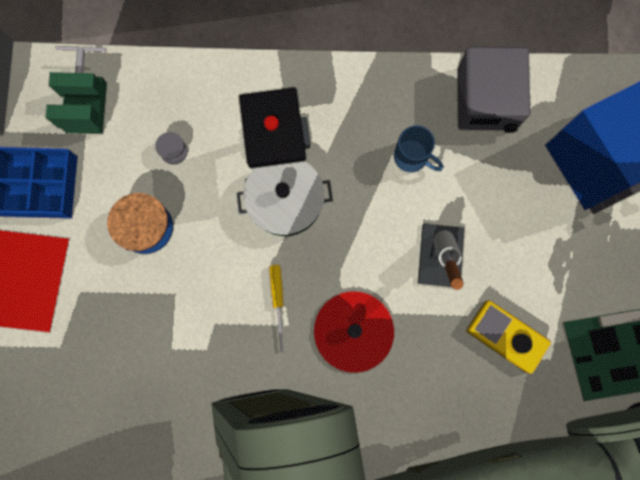

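View pics/scene0.png

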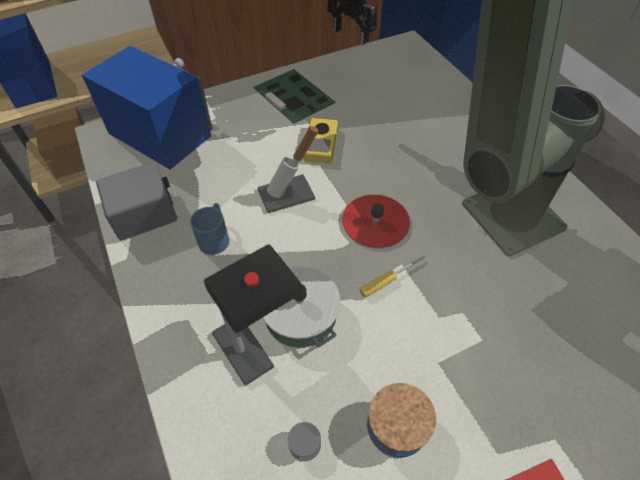

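Aluminium lid sits on the green pot at top (284,197), with its knob at (283,190). The red lid at (354,331) is a look-alike lying on the bench. The cork stand is at (139,222), the holder at (440,253) and the handle end at (457,283). I'll measure these and confirm in one crop.

```bash
cat > m.py <<'E'
from h import *
def tri(a,b):
    (o1,d1),(o2,d2)=ray("top",*a),ray("scene",*b)
    d1/=np.linalg.norm(d1);d2/=np.linalg.norm(d2)
    st=np.linalg.lstsq(np.c_[d1,-d2],o2-o1,rcond=None)[0]
    p,q=o1+st[0]*d1,o2+st[1]*d2
    return ((p+q)/2).round(4),np.linalg.norm(p-q).round(4)
T=cv2.imread("pics/top0.png");S=cv2.imread("pics/scene0.png")
def cork(im,x0,y0,x1,y1):
    hsv=cv2.cvtColor(im,cv2.COLOR_BGR2HSV);m=np.zeros(im.shape[:2],np.uint8)
    w=((hsv[...,0]>3)&(hsv[...,0]<22)&(hsv[...,1]>90))
    m[y0:y1,x0:x1]=w[y0:y1,x0:x1]*255
    m=cv2.morphologyEx(m,cv2.MORPH_CLOSE,np.ones((7,7)));m=cv2.morphologyEx(m,cv2.MORPH_OPEN,np.ones((5,5)))
    c=max(cv2.findContours(m,0,2)[0],key=cv2.contourArea);return cv2.fitEllipse(c)
a=cork(T,95,180,185,265);b=cork(S,350,370,450,470);print(a,b,"cork",tri(a[0],b[0]))
# size-based: diameter 120mm
for z in (.06,.085,.115):
    print(z,atz("top",*a[0],z).round(4),atz("scene",*b[0],z).round(4))
def dark(im,x0,y0,x1,y1,t):
    g=cv2.cvtColor(im,6)[y0:y1,x0:x1];n,l,st,c=cv2.connectedComponentsWithStats((g<t).astype(np.uint8));return [(s[4],(q+[x0,y0]).round(1).tolist()) for s,q in zip(st[1:],c[1:]) if s[4]>20]
print("knob",dark(T,270,172,300,204,50))
for u,v in [(283,190)]: print(atz("top",u,v,.097))
g1,g2=atz("top",241,203,.04),atz("top",328,190,.04);print("grips",g1,g2,(g1+g2)/2)
c1=cv2.resize(T[150:250,225:345],None,fx=3.3,fy=3.3,interpolation=2);c2=cv2.resize(T[190:290,390:510],None,fx=3.3,fy=3.3,interpolation=2)
c3=cv2.resize(S[240:340,250:370],None,fx=3.3,fy=3.3,interpolation=2)[:270];c4=cv2.resize(S[115:215,230:350],None,fx=3.3,fy=3.3,interpolation=2)
cv2.imwrite("pics/crop1.png",cv2.resize(np.vstack([np.hstack([c1,c2]),np.hstack([c3,c4[:270]])]),(792,600)))
E
python3 m.py
```

```text
((136.9324493408203, 221.30442810058594), (56.09486389160156, 59.743309020996094), 64.15863800048828) ((401.7156677246094, 417.05059814453125), (63.74161911010742, 68.44105529785156), 141.77685546875) cork (array([0.534 , 0.3121, 0.0578]), np.float64(0.0001))
0.06 [0.5337 0.3113 0.06  ] [0.5346 0.3125 0.06  ]
0.085 [0.5288 0.3035 0.085 ] [0.5414 0.3168 0.085 ]
0.115 [0.5229 0.294  0.115 ] [0.5496 0.322  0.115 ]
knob [(np.int32(142), [282.3, 189.6])]
[0.59735203 0.01226781 0.097     ]
grips [0.58177164 0.10368613 0.04      ] [ 0.61399012 -0.07806669  0.04      ] [0.59788088 0.01280972 0.04      ]
```

View pics/crop1.png

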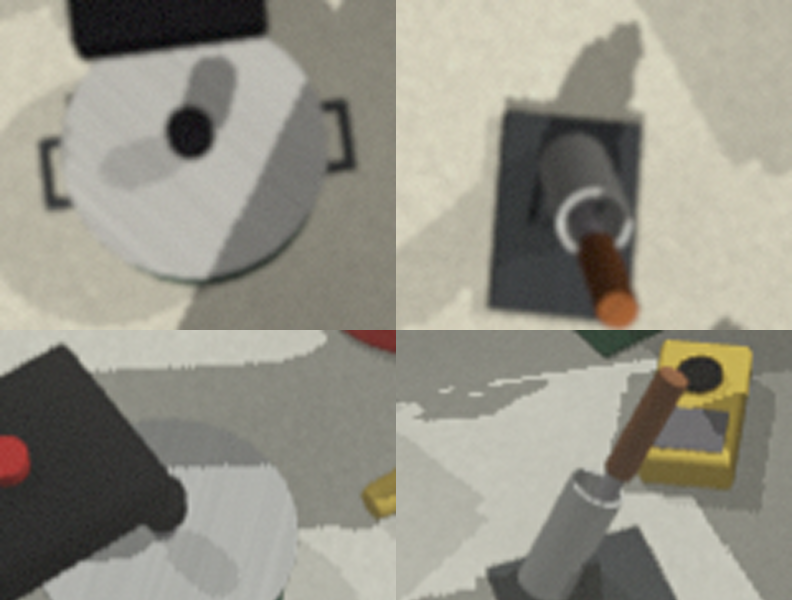

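The crop confirms it: the grey aluminium lid with the black knob is on the green pot under the lamp, and the red one is off on the bench. In the crop the rod end is at (617,309) in the top view and (673,379) in the scene view.

```bash
cat >> h.py <<'E'
def pose(): 
    S=robot.sense();return np.array(S["position"]),Ro.from_euler('xyz',S["eef_rot"])
def plan(P,rpy,first="rot"):
    """rotation about TCP then translation, both in tool axes"""
    p,R=pose();Rt=Ro.from_euler('xyz',rpy,degrees=True)
    rv=(R.inv()*Rt).as_rotvec();F=Rt if first=="rot" else R
    t=F.inv().apply(np.array(P)-p)
    print("rot",rv.round(3),"deg %.1f"%np.degrees(np.linalg.norm(rv)),"| shift",t.round(4),"mm %.0f"%(1e3*np.linalg.norm(t)))
E
python3 - <<'E'
from h import *
exec(open("m.py").read().split("T=cv2")[0])
e,d=tri((457.0,283.6),(313.9,129.8));m,d2=tri((450,256.7),(290.9,162.6));print("rodend",e,d,"mouth",m,d2)
ax=(e-m)/np.linalg.norm(e-m);print("axis",ax,"tilt",np.degrees(np.arccos(ax[2])),"az",np.degrees(np.arctan2(ax[1],ax[0])))
cs=[atz("top",390+(u-396)/3.3,190+v/3.3,.012) for u,v in [(503,110),(640,125),(488,308)]];print("base",[c.round(4).tolist() for c in cs])
print(np.array(vision.get_calibration("wrist")["T_tool_cam"]).round(3).tolist())
R=Ro.from_euler('xyz',[180,-35,10],degrees=True);z=R.as_matrix()[:,2];print(z)
k=np.array([.5975,.0125,.098]);pre=k-z*(.10-.0187);print("pre",pre);plan(pre,[180,-35,10]);
plan([.19,-.542,.33],[180,-35,10])
E
```

```text
rodend [ 0.4075 -0.3144  0.1868] 0.0006 mouth [ 0.4686 -0.3191  0.1035] 0.0005
axis [-0.59083643  0.04544896  0.80551022] tilt 36.3404414219542 az 175.6012946450045
base [[0.5526, -0.2802, 0.012], [0.5447, -0.3675, 0.012], [0.4246, -0.2701, 0.012]]
[[-0.001, -0.959, -0.284, 0.072], [1.0, -0.001, 0.001, -0.0], [-0.001, -0.284, 0.959, -0.167], [0.0, 0.0, 0.0, 1.0]]
[ 0.56486252  0.0996005  -0.81915204]
pre [0.55157668 0.00440248 0.16459706]
rot [-0.05   0.609  0.159] deg 36.2 | shift [ 0.3447 -0.4758  0.2922] mm 656
rot [-0.05   0.609  0.159] deg 36.2 | shift [ 0.0702 -0.0005 -0.102 ] mm 124
```

```bash
python3 -m handwheel '[[0,0,0,-0.01,0.122,0.032,100],[0,0,0,-0.01,0.122,0.032,100],[0,0,0,-0.01,0.122,0.032,100],[0,0,0,-0.01,0.122,0.032,100],[0,0,0,-0.01,0.122,0.032,100],[0.023,0,-0.034,0,0,0,100],[0.023,0,-0.034,0,0,0,100],[0.023,0,-0.034,0,0,0,100]]' 40
python3 -m handwheel '[[0.02,-0.034,0.028,0,0,0,100],[0.02,-0.034,0.028,0,0,0,100],[0.02,-0.034,0.028,0,0,0,100],[0.02,-0.034,0.028,0,0,0,100],[0.02,-0.034,0.028,0,0,0,100],[0.02,-0.034,0.028,0,0,0,100],[0.02,-0.034,0.028,0,0,0,100],[0.02,-0.034,0.028,0,0,0,100]]'
python3 - <<'E'
from h import *
print(pose()[0],robot.sense()["eef_rot"],robot.sense()["qpos"]);plan([.5516,.0044,.1646],[180,-35,10])
E
```

```text
time_s: 1.9
position: [0.1885, -0.5426, 0.33]
eef_rot: [-3.139, -0.612, 0.171]
ft_force: [-0.8, -0.4, 0.6]
gripper_width: 0.0854
gripper_force: 0.0
time_s: 2.7
position: [0.3983, -0.2286, 0.2377]
eef_rot: [3.141, -0.612, 0.173]
ft_force: [1.0, -0.3, 0.4]
gripper_width: 0.0856
gripper_force: 0.0
[ 0.39829441 -0.22861044  0.23770929] [ 3.14069419 -0.6117066   0.17308937] [-1.16819328 -0.33009849  2.11089106  0.62593622  1.26684806  0.06549658]
rot [ 0.002 -0.001 -0.001] deg 0.1 | shift [ 0.1149 -0.2028  0.1697] mm 288
```

```bash
python3 -m handwheel '[[0.019,-0.034,0.028,0,0,0,100],[0.019,-0.034,0.028,0,0,0,100],[0.019,-0.034,0.028,0,0,0,100],[0.019,-0.034,0.028,0,0,0,100],[0.019,-0.034,0.028,0,0,0,100],[0.019,-0.033,0.028,0,0,0,100],[0,0,0,0,0,0,100],[0,0,0,0,0,0,100]]'
python3 - <<'E'
from h import *
save("wrist","w1.png");print(pose()[0],robot.sense()["qpos"])
for z in [.098]: print(proj("wrist",[.5975,.0125,z]),proj("wrist",[.5975,.0125,.064]))
for m in vision.masks_of("wrist","lid")[:2]: print(m["conf"],m["bbox"],np.argwhere(m["mask"]).mean(0)[::-1])
E
```

```text
time_s: 3.5
position: [0.5493, 0.005, 0.1652]
eef_rot: [-3.141, -0.61, 0.178]
ft_force: [-0.7, -0.6, 0.3]
gripper_width: 0.0854
gripper_force: 0.0
[0.54951866 0.00330477 0.1657982 ] [-0.32933441 -0.15930021  2.14327784  0.46841999  0.66188803  0.76645389]
[314.91605569 239.87876205] [314.95468337 252.85103454]
0.66 [218.6, 170.5, 192.6, 181.2] [314.06041187 259.69308036]
```

View pics/w1.png

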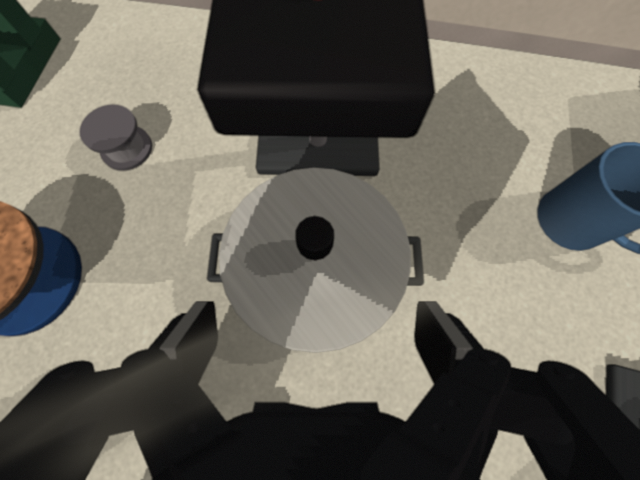

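The wrist view puts the knob at (315,238), matching the prediction of (315,240), and the closing axis is square to the lamp. Approaching now.

```bash
python3 -m handwheel '[[0,0,0.015,0,0,0,100],[0,0,0.015,0,0,0,100],[0,0,0.015,0,0,0,100],[0,0,0.015,0,0,0,100],[0,0,0.015,0,0,0,100],[0,0,0.015,0,0,0,100],[0,0,0.015,0,0,0,100],[0,0,0,0,0,0,100]]' 40
python3 -m handwheel '[[0,0,0,0,0,0,0],[0,0,0,0,0,0,0],[0,0,0,0,0,0,0],[0,0,0,0,0,0,0],[0,0,0,0,0,0,0],[0,0,0,0,0,0,0],[0,0,0,0,0,0,0],[0,0,0,0,0,0,0]]' 60
python3 - <<'E'
from h import *
print(pose()[0],robot.sense()["gripper_width"],robot.sense()["gripper_force"])
E
```

```text
time_s: 4.4
position: [0.6087, 0.0108, 0.0789]
eef_rot: [-3.14, -0.61, 0.169]
ft_force: [-0.6, 0.2, -0.6]
gripper_width: 0.0852
gripper_force: 0.0
time_s: 5.2
position: [0.6087, 0.0139, 0.0811]
eef_rot: [-3.141, -0.612, 0.174]
ft_force: [-9.2, -0.6, 10.0]
gripper_width: 0.0253
gripper_force: 58.1
[0.60868075 0.01391534 0.08105274] 0.025334689145822323 58.128029108047485
```

```bash
python3 -m handwheel '[[0,0,0,0,0,0,60],[0,0,0,0,0,0,60],[0,0,0,0,0,0,60],[0.001,0,0.003,0,0,0,60],[0.001,0,0.003,0,0,0,60],[0,0,0,0,0,0,60],[0,0,0,0,0,0,0],[0,0,0,0,0,0,0]]' 40
python3 -m handwheel '[[0,0,0,0,0,0,0],[0,0,0,0,0,0,0],[0,0,0,0,0,0,0],[0,0,0,0,0,0,0],[0,0,0,0,0,0,0],[0,0,0,0,0,0,0],[0,0,0,0,0,0,0],[0,0,0,0,0,0,0]]' 60
```

```text
time_s: 6.0
position: [0.6137, 0.0148, 0.0761]
eef_rot: [-3.14, -0.611, 0.173]
ft_force: [-2.8, 0.8, 3.1]
gripper_width: 0.0282
gripper_force: 39.2
time_s: 6.8
position: [0.6136, 0.0147, 0.0761]
eef_rot: [-3.14, -0.611, 0.173]
ft_force: [-4.8, 2.2, 6.8]
gripper_width: 0.0271
gripper_force: 58.8
```

```bash
python3 -m handwheel '[[0.0017,0,-0.0025,0,0,0,0],[0.0017,0,-0.0025,0,0,0,0],[0.0017,0,-0.0025,0,0,0,0],[0.0017,0,-0.0025,0,0,0,0],[0.0017,0,-0.0025,0,0,0,0],[0.0017,0,-0.0025,0,0,0,0],[0.0017,0,-0.0025,0,0,0,0],[0.0017,0,-0.0025,0,0,0,0]]' 60
python3 - <<'E'
from h import *
save("scene","s2.png")
for m in vision.masks_of("scene","lid")[:2]: print(m["conf"],m["bbox"],np.argwhere(m["mask"]).mean(0)[::-1])
plan([.534+.0137,.312+.0024,.15],[180,-35,10])
E
```

```text
time_s: 7.6
position: [0.6136, 0.0141, 0.1006]
eef_rot: [-3.141, -0.611, 0.174]
ft_force: [0.1, -0.3, -3.6]
gripper_width: 0.0271
gripper_force: 59.4
0.97 [264.7, 260.3, 73.6, 72.6] [306.64253579 305.12392638]
0.66 [353.0, 199.4, 56.8, 48.6] [382.35680077 224.13074713]
rot [ 0.001 -0.002 -0.001] deg 0.1 | shift [ 0.0172 -0.3074 -0.0476] mm 312
```

View pics/s2.png

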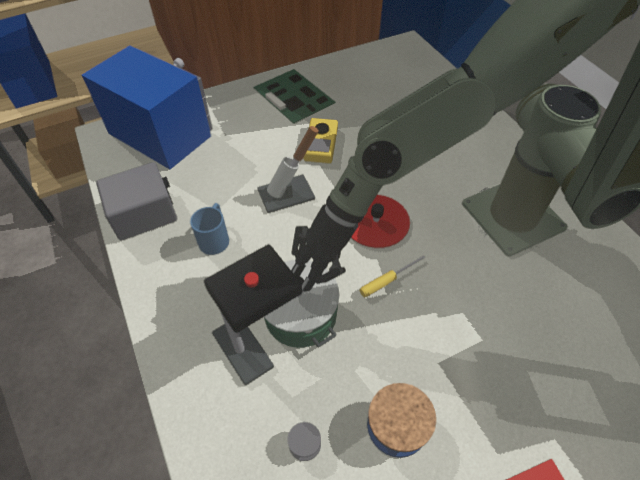

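Lid lifted clear (3.6 N of weight felt). Moving it out to the open side, then across to the stand.

```bash
python3 -m handwheel '[[-0.006,0,-0.004,0,0,0,0],[-0.012,0,-0.009,0,0,0,0],[-0.012,0,-0.009,0,0,0,0],[-0.012,0,-0.009,0,0,0,0],[-0.006,0,-0.004,0,0,0,0],[0,-0.01,0,0,0,0,0],[0,-0.02,0,0,0,0,0],[0.006,-0.03,-0.008,0,0,0,0]]' 60
python3 -m handwheel '[[0.006,-0.035,-0.008,0,0,0,0],[0.006,-0.035,-0.008,0,0,0,0],[0.006,-0.035,-0.008,0,0,0,0],[0,-0.035,0,0,0,0,0],[0,-0.035,0,0,0,0,0],[0,-0.035,0,0,0,0,0],[0,-0.02,0,0,0,0,0],[0,-0.01,0,0,0,0,0]]' 60
python3 - <<'E'
from h import *
print(robot.sense()["ft_force"],robot.sense()["gripper_width"])
plan([.55,.3145,.13],[180,-35,10])
E
```

```text
time_s: 8.5
position: [0.544, 0.0625, 0.1101]
eef_rot: [-3.14, -0.609, 0.169]
ft_force: [0.5, -0.1, -3.6]
gripper_width: 0.0272
gripper_force: 59.7
time_s: 9.3
position: [0.5035, 0.3019, 0.1413]
eef_rot: [-3.14, -0.611, 0.175]
ft_force: [-0.9, 0.2, -4.1]
gripper_width: 0.0273
gripper_force: 59.9
[-0.89551285  0.16427448 -4.1419348 ] 0.027336452373249272
rot [-0.002  0.     0.   ] deg 0.1 | shift [ 0.0328 -0.0044  0.0368] mm 49
```

```bash
python3 -m handwheel '[[0.003,-0.001,0.005,0,0,0,0],[0.003,-0.001,0.01,0,0,0,0],[0.003,-0.001,0.01,0,0,0,0],[0.003,-0.001,0.01,0,0,0,0],[0.003,0,0.01,0,0,0,0],[0.002,0,0.009,0,0,0,0],[0,0,0.005,0,0,0,0],[0,0,0,0,0,0,0]]' 60
python3 - <<'E'
from h import *
a=save("scene","s3.png");b=save("top","t3.png");print(pose()[0],robot.sense()["ft_force"])
cv2.imwrite("pics/c3.png",np.hstack([cv2.resize(a[340:480,320:480],None,fx=2.5,fy=2.5),cv2.resize(b[160:300,60:220],None,fx=2.5,fy=2.5)])[:,:,::-1])
E
```

```text
time_s: 10.1
position: [0.5508, 0.3113, 0.1017]
eef_rot: [3.141, -0.61, 0.173]
ft_force: [0.4, 0.2, -4.0]
gripper_width: 0.027
gripper_force: 59.9
[0.55066171 0.3116352  0.10259653] [ 0.18404263  0.4215234  -3.31019752]
```

View pics/c3.png

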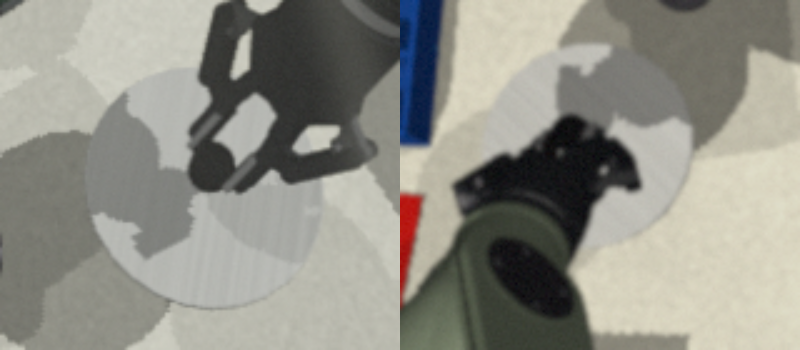

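Lid is level and over the stand. Feeling down slowly.

```bash
python3 -m handwheel '[[-0.0008,-0.002,0.0012,0,0,0,0],[-0.0008,0,0.0012,0,0,0,0],[-0.0008,0,0.0012,0,0,0,0],[-0.0008,0,0.0012,0,0,0,0],[-0.0008,0,0.0012,0,0,0,0],[-0.0008,0,0.0012,0,0,0,0],[-0.0008,0,0.0012,0,0,0,0],[0,0,0,0,0,0,0]]' 60
```

```text
time_s: 11.0
position: [0.5511, 0.3139, 0.0932]
eef_rot: [-3.141, -0.612, 0.173]
ft_force: [-0.1, -0.9, -1.6]
gripper_width: 0.0279
gripper_force: 60.1
```

```bash
python3 -m handwheel '[[0,0,0,0,0,0,0],[0,0,0,0,0,0,0],[0,0,0,0,0,0,0],[-0.0006,0,0.0008,0,0,0,0],[0,0,0,0,0,0,0],[0,0,0,0,0,0,0],[0,0,0,0,0,0,0],[0,0,0,0,0,0,0]]' 60
python3 -m handwheel '[[-0.0006,0,0.0008,0,0,0,0],[0,0,0,0,0,0,0],[-0.0006,0,0.0008,0,0,0,0],[0,0,0,0,0,0,0],[0,0,0,0,0,0,0],[0,0,0,0,0,0,0],[0,0,0,0,0,0,0],[0,0,0,0,0,0,0]]' 60
```

```text
time_s: 11.8
position: [0.5514, 0.314, 0.0932]
eef_rot: [-3.141, -0.613, 0.173]
ft_force: [-5.2, -3.1, 5.7]
gripper_width: 0.0271
gripper_force: 61.0
time_s: 12.6
position: [0.5522, 0.3145, 0.0931]
eef_rot: [-3.14, -0.616, 0.173]
ft_force: [-9.7, -6.5, 13.8]
gripper_width: 0.0272
gripper_force: 62.1
```

Contact felt: the force reverses with TCP z holding at 0.093. I'll unload and release.

```bash
python3 -m handwheel '[[0.0006,0,-0.0008,0,0,0,0],[0.0006,0,-0.0008,0,0,0,0],[0,0,0,0,0,0,0],[0,0,0,0,0,0,20],[0,0,0,0,0,0,40],[0,0,0,0,0,0,60],[0,0,0,0,0,0,80],[0,0,0,0,0,0,100]]' 30
python3 -m handwheel '[[0,0,0,0,0,0,100],[0,0,0,0,0,0,100],[0,0,0,0,0,0,100],[0,0,-0.008,0,0,0,100],[0,0,-0.015,0,0,0,100],[0,0,-0.03,0,0,0,100],[0,0,-0.03,0,0,0,100],[0,0,-0.03,0,0,0,100]]'
python3 - <<'E'
from h import *
exec(open("m.py").read().split("T=cv2")[0])
save("wrist","w4.png")
ia=save("top","t4.png");ib=save("scene","s4.png")
for c in ["top","scene"]:
  for m in vision.masks_of(c,"lid")[:2]: print(c,m["conf"],m["bbox"],np.argwhere(m["mask"]).mean(0)[::-1])
print(pose()[0])
cv2.imwrite("pics/c4.png",np.hstack([cv2.resize(ib[340:480,320:480],None,fx=2.5,fy=2.5),cv2.resize(ia[160:300,60:220],None,fx=2.5,fy=2.5)])[:,:,::-1])
E
```

```text
time_s: 13.4
position: [0.5503, 0.3137, 0.0912]
eef_rot: [-3.141, -0.61, 0.174]
ft_force: [0.1, -0.3, 0.4]
gripper_width: 0.0757
gripper_force: 0.0
time_s: 14.2
position: [0.4858, 0.3023, 0.1854]
eef_rot: [-3.141, -0.611, 0.173]
ft_force: [-0.1, 0.0, 0.6]
gripper_width: 0.0859
gripper_force: 0.0
top 0.97 [314.0, 290.4, 79.4, 82.0] [353.51312464 331.42601594]
top 0.94 [91.4, 175.3, 85.8, 79.9] [134.60570825 214.32642706]
scene 0.68 [353.4, 372.4, 94.0, 96.6] [401.25038317 418.07161767]
scene 0.56 [341.2, 199.0, 68.6, 49.3] [375.92441448 221.12526615]
[0.48662763 0.30244907 0.18412587]
```

View pics/c4.png

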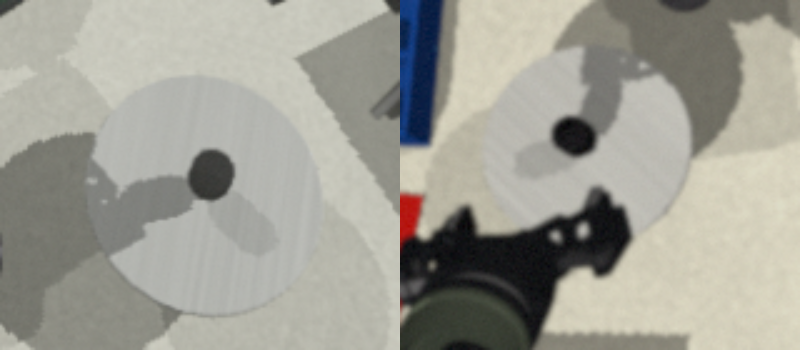

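The lid rests level, knob up, centred on the cork stand. In the scene its knob is at (404,410). Now the rod.

```bash
python3 - <<'E'
from h import *
plan([.40,-.05,.30],[180,-32,-4.4])
R=Ro.from_euler('xyz',[180,-32,-4.4],degrees=True)
print(R.inv().apply(np.array([.3815,-.3124,.2286])-[.40,-.05,.30]))
E
```

```text
rot [-0.139 -0.052  0.209] deg 14.7 | shift [ 0.0111  0.3581 -0.1297] mm 381
[-0.03640677  0.26304594  0.06144386]
```

```bash
python3 -m handwheel '[[0,0,0,-0.07,-0.026,0.105,100],[0,0,0,-0.07,-0.026,0.105,100],[0,0.015,-0.04,0,0,0,100],[0,0.03,-0.036,0,0,0,100],[0,0.04,-0.03,0,0,0,100],[0.003,0.045,-0.012,0,0,0,100],[0.004,0.045,-0.012,0,0,0,100],[0.004,0.045,0,0,0,0,100]]'
python3 -m handwheel '[[0,0.045,0,0,0,0,100],[0,0.045,0,0,0,0,100],[0,0.045,0,0,0,0,100],[0,0.045,0,0,0,0,100],[0,0.045,0,0,0,0,100],[0,0.045,0,0,0,0,100],[0,0.03,0,0,0,0,100],[0,0,0,0,0,0,100]]'
python3 - <<'E'
from h import *
plan([.3815,-.3124,.2286],[180,-32,-4.4])
E
```

```text
time_s: 15.25
position: [0.4101, 0.0874, 0.3013]
eef_rot: [3.141, -0.561, -0.075]
ft_force: [1.1, -0.4, 0.3]
gripper_width: 0.0852
gripper_force: 0.0
time_s: 16.05
position: [0.3858, -0.2091, 0.2984]
eef_rot: [-3.138, -0.554, -0.089]
ft_force: [-0.2, 0.7, -0.3]
gripper_width: 0.0856
gripper_force: 0.0
rot [ 0.003  0.004 -0.01 ] deg 0.7 | shift [-0.0339  0.1033  0.0612] mm 125
```

```bash
python3 -m handwheel '[[-0.007,0.02,0.012,0,0,0,100],[-0.007,0.02,0.012,0,0,0,100],[-0.007,0.02,0.012,0,0,0,100],[-0.007,0.02,0.012,0,0,0,100],[-0.006,0.023,0.013,0,0,0,100],[0,0,0,0,0,0,100],[0,0,0,0,0,0,100],[0,0,0,0,0,0,100]]'
python3 - <<'E'
from h import *
print(pose()[0]);save("wrist","w5.png")
ax=np.array([-.528,.041,.848]);e=np.array([.4075,-.3144,.1868])
print("end",proj("wrist",e),"grip",proj("wrist",e-.032*ax),"mouth",proj("wrist",e-.095*ax))
for m in vision.masks_of("wrist","stirrer")[:2]: print(m["conf"],m["bbox"],np.argwhere(m["mask"]).mean(0)[::-1])
E
```

```text
time_s: 16.85
position: [0.3827, -0.3068, 0.2306]
eef_rot: [-3.141, -0.557, -0.078]
ft_force: [-0.6, -0.0, -0.3]
gripper_width: 0.0856
gripper_force: 0.0
[ 0.38269055 -0.30678352  0.23059386]
end [323.80221909 257.0818314 ] grip [322.75304593 243.87701095] mouth [321.27291135 225.25674171]
0.75 [304.6, 203.7, 31.5, 69.8] [319.41958042 241.53088578]
```

View pics/w5.png

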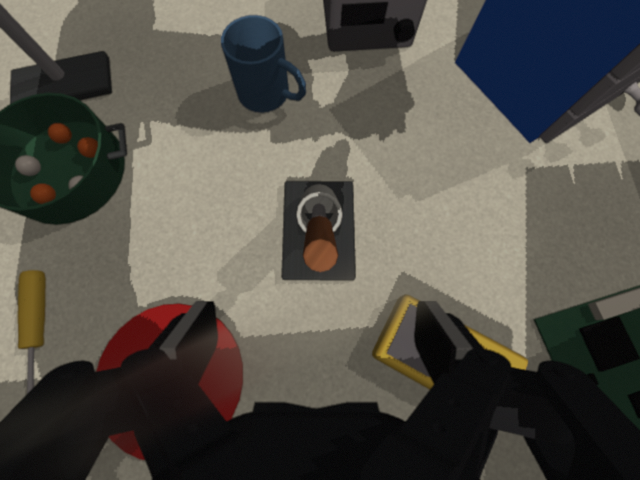

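Wrist view: rod end at (320.5,255), predicted (324,257), a 2 mm correction. The beads are visible in the open pot. Approaching.

```bash
python3 - <<'E'
from h import *
plan([.4372,-.3139,.1413],[180,-32,-4.4])
E
```

```text
rot [ 0.001  0.    -0.   ] deg 0.1 | shift [-0.0011  0.0026  0.1053] mm 105
```

```bash
python3 -m handwheel '[[0,0.002,0.015,0,0,0,100],[-0.001,0.001,0.015,0,0,0,100],[0,0,0.015,0,0,0,100],[0,0,0.015,0,0,0,100],[0,0,0.015,0,0,0,100],[0,0,0.015,0,0,0,100],[0,0,0.015,0,0,0,100],[0,0,0,0,0,0,100]]'
python3 -m handwheel '[[0,0,0,0,0,0,0],[0,0,0,0,0,0,0],[0,0,0,0,0,0,0],[0,0,0,0,0,0,0],[0,0,0,0,0,0,0],[0,0,0,0,0,0,0],[0,0,0,0,0,0,0],[0,0,0,0,0,0,0]]' 80
```

```text
time_s: 17.75
position: [0.4368, -0.3134, 0.1398]
eef_rot: [-3.139, -0.556, -0.078]
ft_force: [-0.1, 1.1, 0.6]
gripper_width: 0.0855
gripper_force: 0.0
time_s: 18.55
position: [0.4368, -0.3155, 0.1418]
eef_rot: [3.141, -0.558, -0.078]
ft_force: [-4.3, 1.0, 6.6]
gripper_width: 0.0227
gripper_force: 78.0
```

```bash
python3 -m handwheel '[[0,0,-0.01,0,0,0,0],[0,0,-0.018,0,0,0,0],[0,0,-0.018,0,0,0,0],[0,0,-0.018,0,0,0,0],[0,0,-0.018,0,0,0,0],[0,0,-0.018,0,0,0,0],[0,0,-0.018,0,0,0,0],[0,0,-0.01,0,0,0,0]]' 80
python3 - <<'E'
from h import *
print(pose()[0]);save("wrist","w6.png");b=save("scene","s6.png")
T=cv2.imread("pics/w6.png");cv2.imwrite("pics/c6.png",np.hstack([T[100:400,180:480],b[60:360,220:520,::-1]]))
exec(open("m.py").read().split("T=cv2")[0])
# bead positions from earlier top-free picture w5 & new top
save("top","t6.png")
for m in vision.masks_of("top","bead1_center"): print(m["conf"],m["bbox"],atz("top",*np.argwhere(m["mask"]).mean(0)[::-1],.018).round(3))
E
```

```text
time_s: 19.35
position: [0.3684, -0.3102, 0.2508]
eef_rot: [3.139, -0.557, -0.078]
ft_force: [1.4, -0.3, -0.8]
gripper_width: 0.0221
gripper_force: 78.6
[ 0.3683943  -0.31024143  0.25081448]
0.53 [236.0, 163.4, 95.9, 74.5] [0.601 0.015 0.018]
```

View pics/c6.png

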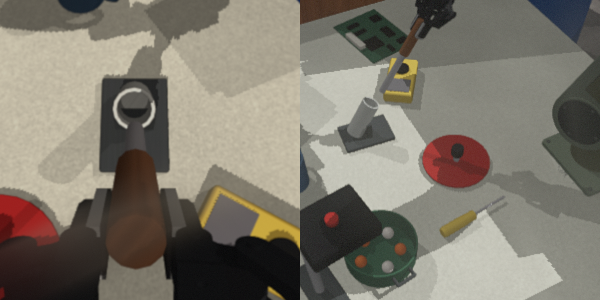

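Rod is held by its handle and clear of the tube; the beads are ringed in the pot and visible in the scene. Planning the carry to the pot.

```bash
cat >> h.py <<'E'
L=.145;C=np.array([.598,.0128]);ex=np.array([.985,.174]);ey=np.array([-.174,.985])
def tcp(u,v,z,pitch=-30,yaw=10):
    zt=Ro.from_euler('xyz',[180,pitch,yaw],degrees=True).as_matrix()[:,2]
    return np.r_[C+u*ex+v*ey,z]-L*zt
def tip():
    p,R=pose();t=p+L*R.as_matrix()[:,2];d=t[:2]-C;return (np.r_[d@ex,d@ey,t[2]]*1e3).round(1)
E
python3 - <<'E'
from h import *
P=tcp(0,0,.10);print(P)
plan(P+[0,0,.04],[180,-30,10],"shift")
E
```

```text
[5.26601438e-01 2.10507119e-04 2.25573684e-01]
rot [ 0.13  -0.033 -0.218] deg 14.7 | shift [ 0.1213 -0.3214  0.0561] mm 348
```

```bash
python3 -m handwheel '[[0.005,0,-0.02,0,0,0,0],[0.005,-0.01,-0.02,0,0,0,0],[0.01,-0.03,0,0,0,0,0],[0.012,-0.04,0.01,0,0,0,0],[0.012,-0.04,0.01,0,0,0,0],[0.012,-0.04,0.01,0,0,0,0],[0.012,-0.04,0.01,0,0,0,0],[0.012,-0.03,0.01,0,0,0,0]]' 80
python3 -m handwheel '[[0.012,-0.03,0.01,0.043,-0.011,-0.073,0],[0.01,-0.03,0.01,0.043,-0.011,-0.073,0],[0.01,-0.03,0.01,0.043,-0.011,-0.073,0],[0.01,-0.03,0.01,0,0,0,0],[0,-0.01,0.01,0,0,0,0],[0,0,0,0,0,0,0],[0,0,0,0,0,0,0],[0,0,0,0,0,0,0]]' 80
python3 - <<'E'
from h import *
print(tip(),robot.sense()["gripper_width"]);plan(tcp(0,0,.10),[180,-30,10])
save("wrist","w7.png");print(proj("wrist",pose()[0]+L*pose()[1].as_matrix()[:,2]))
b=save("scene","s7.png")
cv2.imwrite("pics/c7.png",np.hstack([cv2.imread("pics/w7.png")[60:440,140:500],cv2.resize(b[190:380,180:400],None,fx=2,fy=2)[:,:,::-1]]))
for m in vision.masks_of("wrist","bead1_center"): 
    c=np.argwhere(m["mask"]).mean(0)[::-1];d=atz("wrist",*c,.018)[:2]-C;print(round(m["conf"],2),c.round(),(1e3*np.r_[d@ex,d@ey]).round())
E
```

```text
time_s: 20.35
position: [0.4602, -0.0833, 0.2819]
eef_rot: [-3.14, -0.556, -0.078]
ft_force: [0.5, -2.0, -1.3]
gripper_width: 0.022
gripper_force: 78.7
time_s: 21.15
position: [0.5139, 0.0456, 0.2616]
eef_rot: [3.139, -0.524, 0.176]
ft_force: [0.5, -0.8, -1.1]
gripper_width: 0.0221
gripper_force: 78.9
[ -4.6  46.6 136.1] 0.022145896381019062
rot [0.002 0.    0.001] deg 0.1 | shift [-0.014   0.0469  0.0335] mm 59
[315.68543485 223.5629462 ]
0.86 [351. 211.] [50. -2.]
0.54 [583. 197.] [  70. -319.]
```

View pics/c7.png

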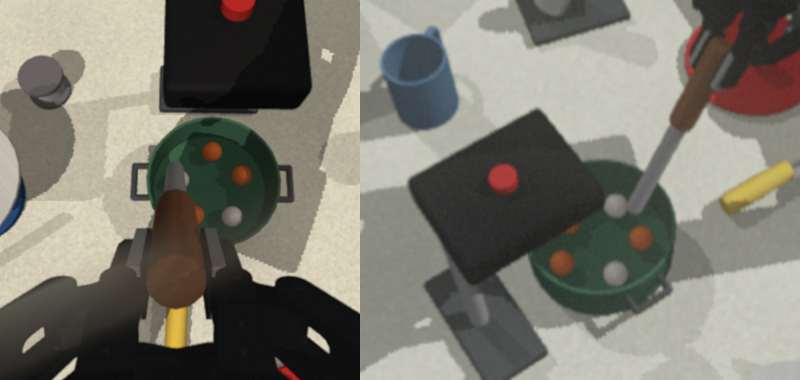

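Tip is at (313,225), as predicted, so the rod is rigidly in line with the tool. Beads (full-frame pixels) are near (353,212), (381,235), (372,276), (338,274) and (320,238).

```bash
python3 - <<'E'
from h import *
for c in [(353,212),(381,235),(372,276),(338,274),(320,238)]:
    d=atz("wrist",*c,.018)[:2]-C;print(c,(1e3*np.r_[d@ex,d@ey]).round())
E
python3 -m handwheel '[[-0.003,0.009,0.006,0,0,0,0],[-0.003,0.01,0.007,0,0,0,0],[-0.003,0.01,0.007,0,0,0,0],[-0.003,0.01,0.007,0,0,0,0],[-0.002,0.008,0.006,0,0,0,0],[0,0,0,0,0,0,0],[0,0,0,0,0,0,0],[0,0,0,0,0,0,0]]' 80
python3 - <<'E'
from h import *
print(tip())
E
```

```text
(353, 212) [48. -4.]
(381, 235) [ 17. -40.]
(372, 276) [-37. -26.]
(338, 274) [-35.  17.]
(320, 238) [13. 40.]
time_s: 22.1
position: [0.5267, 0.0007, 0.2269]
eef_rot: [3.139, -0.525, 0.177]
ft_force: [1.1, 0.0, -1.4]
gripper_width: 0.0222
gripper_force: 78.9
[  0.4   0.2 101.4]
```

```bash
python3 -m handwheel '[[-0.0034,0,0.0079,0,0,0,0],[-0.0034,0,0.0079,0,0,0,0],[-0.0034,0,0.0079,0,0,0,0],[-0.0034,0,0.0079,0,0,0,0],[-0.0034,0,0.0079,0,0,0,0],[-0.0034,0,0.0079,0,0,0,0],[-0.0034,0,0.0079,0,0,0,0],[-0.0034,0,0.0079,0,0,0,0]]' 80
python3 -m handwheel '[[-0.001,0,0.0017,0,0,0,0],[-0.001,0,0.0017,0,0,0,0],[-0.001,0,0.0017,0,0,0,0],[-0.001,0,0.0017,0,0,0,0],[-0.001,0,0.0017,0,0,0,0],[-0.001,0,0.0017,0,0,0,0],[-0.001,0,0.0017,0,0,0,0],[0,0,0,0,0,0,0]]' 80
python3 - <<'E'
from h import *
print(tip())
E
```

```text
time_s: 22.9
position: [0.5345, 0.0019, 0.1572]
eef_rot: [3.139, -0.524, 0.176]
ft_force: [0.2, 0.4, -1.4]
gripper_width: 0.0221
gripper_force: 78.9
time_s: 23.7
position: [0.5341, 0.0019, 0.1437]
eef_rot: [3.139, -0.523, 0.176]
ft_force: [0.3, 0.0, 0.1]
gripper_width: 0.0221
gripper_force: 78.9
[ 7.6  0.2 18.1]
```

```bash
python3 -m handwheel '[[0,0,0,0,0,0,0],[-0.0005,0,0.0009,0,0,0,0],[0,0,0,0,0,0,0],[-0.0005,0,0.0009,0,0,0,0],[0,0,0,0,0,0,0],[-0.0005,0,0.0009,0,0,0,0],[0,0,0,0,0,0,0],[0,0,0,0,0,0,0]]' 80
python3 - <<'E'
from h import *
print(tip())
E
```

```text
time_s: 24.5
position: [0.5344, 0.0018, 0.141]
eef_rot: [3.139, -0.524, 0.176]
ft_force: [-0.4, -0.0, -1.0]
gripper_width: 0.0223
gripper_force: 78.9
[ 8.   0.  15.4]
```

```bash
python3 -m handwheel '[[0.0074,-0.009,0.0065,0,0,0,0],[0.0084,-0.009,0.0048,0,0,0,0],[0.0084,-0.009,0.0048,0,0,0,0],[-0.0107,-0.0082,-0.0062,0,0,0,0],[-0.0126,-0.0029,-0.0073,0,0,0,0],[-0.0126,0.0029,-0.0073,0,0,0,0],[-0.0107,0.0082,-0.0062,0,0,0,0],[-0.0071,0.0123,-0.0041,0,0,0,0]]' 80
python3 - <<'E'
from h import *
print(tip())
E
```

```text
time_s: 25.3
position: [0.5006, 0.0106, 0.1412]
eef_rot: [3.138, -0.529, 0.177]
ft_force: [1.6, 1.1, 2.8]
gripper_width: 0.022
gripper_force: 79.1
[-23.2  14.4  16. ]
```

```bash
python3 -m handwheel '[[-0.0025,0.0145,-0.0015,0,0,0,0],[0.0025,0.0145,0.0015,0,0,0,0],[0.0071,0.0123,0.0041,0,0,0,0],[0.0107,0.0082,0.0062,0,0,0,0],[0.0126,0.0029,0.0073,0,0,0,0],[0.0126,-0.0029,0.0073,0,0,0,0],[0.0107,-0.0082,0.0062,0,0,0,0],[0.0071,-0.0123,0.0041,0,0,0,0]]' 80
python3 -m handwheel '[[0.0025,-0.0145,0.0015,0,0,0,0],[-0.0025,-0.0145,-0.0015,0,0,0,0],[-0.0071,-0.0123,-0.0041,0,0,0,0],[-0.0107,-0.0082,-0.0062,0,0,0,0],[-0.0126,-0.0029,-0.0073,0,0,0,0],[-0.0126,0.0029,-0.0073,0,0,0,0],[-0.0107,0.0082,-0.0062,0,0,0,0],[-0.0071,0.0123,-0.0041,0,0,0,0]]' 80
python3 - <<'E'
from h import *
print(tip());a=save("wrist","w8.png");b=save("scene","s8.png")
cv2.imwrite("pics/c8.png",np.hstack([a[:,:,::-1][60:440,140:500],cv2.resize(b[190:380,180:400],None,fx=2,fy=2)[:,:,::-1]]))
E
```

```text
time_s: 26.1
position: [0.5742, -0.0059, 0.1392]
eef_rot: [3.139, -0.524, 0.176]
ft_force: [-0.2, -0.3, -0.2]
gripper_width: 0.0222
gripper_force: 79.0
time_s: 26.9
position: [0.4983, 0.011, 0.139]
eef_rot: [3.139, -0.523, 0.178]
ft_force: [0.1, -0.0, -0.5]
gripper_width: 0.0222
gripper_force: 79.0
[-26.   15.5  13.4]
```

View pics/c8.png

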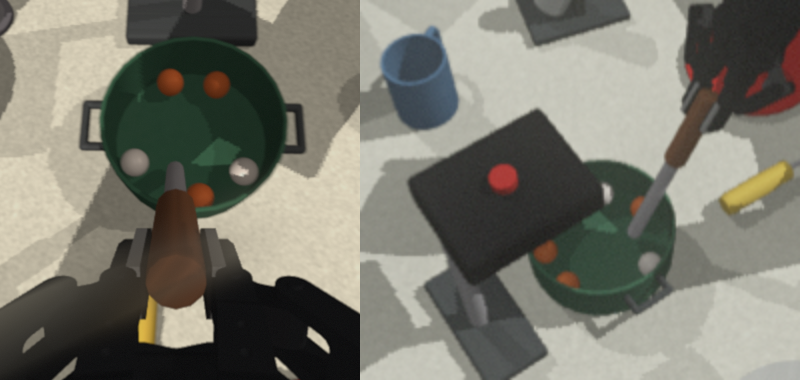

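The picture shows all five beads still in the pot, now pushed to the wall: orange (310,142), (357,144), (341,255); white (275,222), (384,231). That was also one view over the ten-picture limit, so I'll look no more and check numerically from here.

```bash
python3 - <<'E'
from h import *
N=[]
for c in [(310,142),(357,144),(384,231),(341,255),(275,222)]:
    d=atz("wrist",*c,.018)[:2]-C;q=(1e3*np.r_[d@ex,d@ey]);N.append(q);print(c,q.round(),"ang",np.degrees(np.arctan2(q[1],q[0])).round())
E
```

```text
(310, 142) [58. 19.] ang 18.0
(357, 144) [ 56. -28.] ang -26.0
(384, 231) [-34. -50.] ang -124.0
(341, 255) [-57.  -9.] ang -171.0
(275, 222) [-25.  52.] ang 116.0
```

Three beads have clearly moved 34 to 41 mm, but two only about 25 mm. One more sweep gives margin.

```bash
python3 -m handwheel '[[0.0088,0.0116,0.0051,0,0,0,0],[0.0088,0.0116,0.0051,0,0,0,0],[0.0088,0.0116,0.0051,0,0,0,0],[0.0088,0.0116,0.0051,0,0,0,0],[0.0088,0.0116,0.0051,0,0,0,0],[0.0089,-0.0079,0.0052,0,0,0,0],[0.0068,-0.0103,0.004,0,0,0,0],[0.0043,-0.012,0.0025,0,0,0,0]]' 80
python3 -m handwheel '[[0.0015,-0.0129,0.0009,0,0,0,0],[-0.0015,-0.0129,-0.0009,0,0,0,0],[-0.0043,-0.012,-0.0025,0,0,0,0],[-0.0068,-0.0103,-0.004,0,0,0,0],[-0.0089,-0.0079,-0.0052,0,0,0,0],[-0.0104,-0.005,-0.006,0,0,0,0],[-0.0112,-0.0017,-0.0065,0,0,0,0],[0,0,0,0,0,0,0]]' 80
python3 - <<'E'
from h import *
print(tip());a=save("wrist","w9.png");a2=save("scene","s9.png")
hsv=cv2.cvtColor(a,cv2.COLOR_RGB2HSV)
og=((hsv[...,0]<14)&(hsv[...,1]>140)&(hsv[...,2]>90)).astype(np.uint8)
g=a.astype(int);wh=((hsv[...,1]<45)&(hsv[...,2]>90)).astype(np.uint8)
for nm,m in (("O",og),("W",wh)):
    n,l,st,c=cv2.connectedComponentsWithStats(cv2.morphologyEx(m,cv2.MORPH_OPEN,np.ones((3,3))))
    for s,q in zip(st[1:],c[1:]):
        d=atz("wrist",*q,.018)[:2]-C;q2=1e3*np.r_[d@ex,d@ey]
        if s[4]>60 and np.hypot(*q2)<75: print(nm,s,q.round(),q2.round(),np.degrees(np.arctan2(q2[1],q2[0])).round())
E
```

```text
time_s: 27.8
position: [0.5775, -0.0035, 0.1389]
eef_rot: [3.14, -0.523, 0.176]
ft_force: [-1.4, 0.7, 0.6]
gripper_width: 0.0224
gripper_force: 79.0
time_s: 28.6
position: [0.5185, 0.0496, 0.14]
eef_rot: [3.138, -0.527, 0.176]
ft_force: [0.9, -0.4, 0.3]
gripper_width: 0.0225
gripper_force: 79.0
[ 1.  49.7 14.6]
O [361 152  24  25 467] [372. 164.] [62. -6.] -6.0
O [317 161  26  25 532] [329. 173.] [52. 36.] 35.0
O [364 272  27  25 530] [377. 285.] [-57.  -6.] -174.0
W [     0      0    640    461 172969] [305. 201.] [22. 59.] 69.0
W [320 228   5  18  68] [322. 237.] [-13.  44.] 106.0
W [297 242   8  14  80] [301. 249.] [-24.  63.] 111.0
W [407 246  29  27 599] [421. 259.] [-34. -47.] -126.0
```

```bash
python3 -m handwheel '[[0.0033,0.0141,0.0019,0,0,0,0],[0.0033,0.0141,0.0019,0,0,0,0],[0.0033,0.0141,0.0019,0,0,0,0],[0.0033,0.0141,0.0019,0,0,0,0],[0.0033,0.0141,0.0019,0,0,0,0],[0.0033,0.0141,0.0019,0,0,0,0],[0.0033,0.0141,0.0019,0,0,0,0],[0.007,-0.0057,0.004,0,0,0,0]]' 80
python3 -m handwheel '[[0.0061,-0.007,0.0035,0,0,0,0],[0.0049,-0.0081,0.0028,0,0,0,0],[0.0036,-0.009,0.0021,0,0,0,0],[0.0023,-0.0096,0.0013,0,0,0,0],[0.0008,-0.0099,0.0004,0,0,0,0],[-0.0008,-0.0099,-0.0004,0,0,0,0],[-0.0023,-0.0096,-0.0013,0,0,0,0],[-0.0036,-0.009,-0.0021,0,0,0,0]]' 80
python3 -m handwheel '[[-0.0049,-0.0081,-0.0028,0,0,0,0],[-0.0061,-0.007,-0.0035,0,0,0,0],[-0.007,-0.0057,-0.004,0,0,0,0],[-0.0078,-0.0042,-0.0045,0,0,0,0],[0,0,0,0,0,0,0],[0,0,0,0,0,0,0],[0,0,0,0,0,0,0],[0,0,0,0,0,0,0]]' 80
cat > beads.py <<'E'
from h import *
import sys
print(tip());a=save("wrist",sys.argv[1])
hsv=cv2.cvtColor(a,cv2.COLOR_RGB2HSV)
og=((hsv[...,0]<14)&(hsv[...,1]>140)&(hsv[...,2]>90)).astype(np.uint8)
wh=((hsv[...,1]<45)&(hsv[...,2]>90)).astype(np.uint8)
for nm,m in (("O",og),("W",wh)):
    n,l,st,c=cv2.connectedComponentsWithStats(cv2.morphologyEx(m,cv2.MORPH_OPEN,np.ones((3,3))))
    for s,q in zip(st[1:],c[1:]):
        d=atz("wrist",*q,.018)[:2]-C;q2=1e3*np.r_[d@ex,d@ey]
        if 60<s[4]<3000 and np.hypot(*q2)<75: print(nm,s[4],q2.round(),np.degrees(np.arctan2(q2[1],q2[0])).round())
E
python3 beads.py w10.png
```

```text
time_s: 29.5
position: [0.5702, -0.0383, 0.1396]
eef_rot: [3.139, -0.524, 0.173]
ft_force: [0.4, -0.1, -1.5]
gripper_width: 0.0222
gripper_force: 78.9
time_s: 30.3
position: [0.5687, 0.0377, 0.1391]
eef_rot: [3.138, -0.523, 0.178]
ft_force: [-2.8, -3.0, -1.1]
gripper_width: 0.022
gripper_force: 79.5
time_s: 31.1
position: [0.5359, 0.0563, 0.1395]
eef_rot: [3.139, -0.525, 0.176]
ft_force: [-0.2, 0.7, -1.1]
gripper_width: 0.0222
gripper_force: 79.1
[19.1 53.3 14. ]
O 521 [62. 12.] 11.0
O 580 [37. 50.] 53.0
O 498 [-58.  -7.] -173.0
W 138 [-1. 47.] 91.0
W 637 [-34. -47.] -126.0
```

```bash
python3 -m handwheel '[[0.0036,0.0126,0.0021,0,0,0,0],[0.0036,0.0126,0.0021,0,0,0,0],[0.0036,0.0126,0.0021,0,0,0,0],[0.0036,0.0126,0.0021,0,0,0,0],[0.0036,0.0126,0.0021,0,0,0,0],[0,0,0,0,0,0,0],[0,0,0,0,0,0,0],[0,0,0,0,0,0,0]]' 80; python3 beads.py w11.png
```

```text
time_s: 31.95
position: [0.5664, -0.0013, 0.1388]
eef_rot: [3.14, -0.523, 0.176]
ft_force: [-0.8, 0.3, -0.2]
gripper_width: 0.022
gripper_force: 79.2
[38.9 -8.6 13.2]
O 558 [62. 12.] 11.0
O 610 [38. 50.] 53.0
W 227 [ 19. -14.] -36.0
W 659 [-28.  52.] 119.0
W 634 [-39. -46.] -131.0
```

Beads: W (-28,52), O (38,50), O (62,12), O (-58,-7), W (-39,-46). At least three have moved well over a bead's width (33 to 90 mm), and all are inside. Now I'll lean the rod lower about its tip before release.

```bash
python3 -m handwheel '[[-0.0145,0,0.0007,0,0.1,0,0],[-0.0145,0,0.0007,0,0.1,0,0],[0,0,0,0,0,0,0],[0,0,0,0,0,0,0],[0,0,0,0,0,0,0],[0,0,0,0,0,0,0],[0,0,0,0,0,0,0],[0,0,0,0,0,0,0]]' 80; python3 -c "
from h import *
print(tip(),robot.sense()['qpos'])"
```

```text
time_s: 32.8
position: [0.5484, -0.0032, 0.1256]
eef_rot: [-3.139, -0.692, 0.18]
ft_force: [0.5, -0.1, -0.4]
gripper_width: 0.0223
gripper_force: 79.1
[40.9 -6.3 14. ] [-0.38696927 -0.09995857  2.23649016  0.76162493  0.52383508  0.42467548]
```

```bash
python3 -m handwheel '[[-0.0072,0,0.0002,0,0.05,0,0],[-0.0072,0,0.0002,0,0.05,0,0],[-0.0072,0,0.0002,0,0.05,0,0],[-0.0072,0,0.0002,0,0.05,0,0],[-0.0072,0,0.0002,0,0.05,0,0],[-0.0072,0,0.0002,0,0.05,0,0],[0,0,0,0,0,0,0],[0,0,0,0,0,0,0]]' 80; python3 -c "
from h import *
print(tip(),robot.sense()['qpos'])"
```

```text
time_s: 33.6
position: [0.5294, -0.0117, 0.0936]
eef_rot: [-3.134, -0.988, 0.176]
ft_force: [1.2, -1.3, 0.6]
gripper_width: 0.0222
gripper_force: 79.5
[ 49.2 -11.   13.8] [-0.59227003  0.03900773  2.4579114   1.81317517  0.647171   -0.79184726]
```

```bash
python3 -m handwheel '[[0,0,0,0,0,0,20],[0,0,0,0,0,0,28],[0,0,0,0,0,0,29],[0,0,0,0,0,0,30],[0,0,0,0,0,0,31],[0,0,0,0,0,0,33],[0,0,0,0,0,0,36],[0,0,0,0,0,0,40]]' 20
python3 -m handwheel '[[0,0,0,0,0,0,60],[0,0,0,0,0,0,100],[0,0,0,0,0,0,100],[0,0,0,0,0,0,100],[0,0,0,0,0,0,100],[0,0,0,0,0,0,100],[0,0,0,0,0,0,100],[0,0,0,0,0,0,100]]'
python3 - <<'E'
from h import *
for cam in ("scene","top"):
    save(cam,cam+"10.png")
    for n in ("stirrer",): print(cam,[(m["conf"],m["bbox"]) for m in vision.masks_of(cam,n)])
E
```

```text
time_s: 34.4
position: [0.5282, -0.0103, 0.0928]
eef_rot: [-3.133, -0.987, 0.177]
ft_force: [-0.8, -0.4, 0.4]
gripper_width: 0.0342
gripper_force: 0.0
time_s: 35.2
position: [0.5282, -0.0104, 0.0929]
eef_rot: [-3.133, -0.987, 0.177]
ft_force: [0.1, -1.1, 0.5]
gripper_width: 0.0852
gripper_force: 0.0
scene [(0.81, [280.1, 248.9, 74.5, 68.9])]
top [(0.89, [287.9, 180.5, 15.5, 79.0])]
```

```bash
python3 -m handwheel '[[0.004,0,-0.003,0,0,0,100],[0.008,0,-0.0055,0,0,0,100],[0.008,0,-0.0055,0,0,0,100],[0.0125,0,-0.008,0,0,0,100],[0.0165,0,-0.011,0,0,0,100],[0.0165,0,-0.011,0,0,0,100],[0.0165,0,-0.011,0,0,0,100],[0.0165,0,-0.011,0,0,0,100]]'
python3 - <<'E'
from h import *
exec(open("m.py").read().split("T=cv2")[0])
print(robot.sense()["qpos"])
ends={}
for cam in ("scene","top"):
    save(cam,cam+"11.png")
    ms=vision.masks_of(cam,"stirrer");print(cam,[(m["conf"],m["bbox"]) for m in ms])
    ys,xs=np.nonzero(ms[0]["mask"]);P=np.c_[xs,ys].astype(float);c=P.mean(0);v=np.linalg.svd(P-c,full_matrices=False)[2][0];t=(P-c)@v
    ends[cam]=[c+v*np.percentile(t,2),c+v*np.percentile(t,98)]
    print(np.round(ends[cam],1).tolist())
for i in (0,1):
  for j in (0,1): print(i,j,tri(ends["top"][i],ends["scene"][j]))
E
```

```text
time_s: 36.2
position: [0.5271, -0.0108, 0.212]
eef_rot: [-3.133, -0.987, 0.177]
ft_force: [-0.4, -0.2, -0.2]
gripper_width: 0.0855
gripper_force: 0.0
[-0.59590945 -0.37058167  2.40304861  1.19817766  0.68399656 -0.02899772]
scene [(0.81, [280.8, 250.0, 71.5, 68.6])]
[[347.9, 253.8], [284.2, 314.1]]
top [(0.88, [285.7, 180.8, 16.6, 68.3]), (0.49, [301.8, 203.1, 10.2, 13.7]), (0.19, [239.5, 87.2, 68.6, 83.3])]
[[289.1, 182.7], [296.9, 245.7]]
0 0 (array([0.5449, 0.0213, 0.2287]), np.float64(0.087))
0 1 (array([0.6346, 0.0065, 0.0134]), np.float64(0.0012))
1 0 (array([ 0.4779, -0.0167,  0.1133]), np.float64(0.0106))
1 1 (array([ 0.568 , -0.0337, -0.1256]), np.float64(0.1072))
```

```bash
python3 -m handwheel '[[0.016,0,-0.011,0,0,0,100],[0.016,0,-0.011,0,-0.1,0,100],[0.016,0,-0.011,0,-0.1,0,100],[0.016,0,-0.015,0,-0.1,0,100],[0.016,0,-0.015,0,-0.1,0,100],[0,0,0,0,0,0,100],[0,0,0,0,0,0,100],[0,0,0,0,0,0,100]]'
python3 beads.py w12.png
python3 - <<'E'
from h import *
print(robot.sense()["qpos"])
for cam in ("top","scene"):
    save(cam,cam+"12.png")
    for n in ["lid","stirrer","mug","spool","screwdriver","meter","holder"]:
        print(cam,n,[(round(m["conf"],2),m["bbox"],np.argwhere(m["mask"]).mean(0)[::-1].round(1).tolist()) for m in vision.masks_of(cam,n) if m["conf"]>.4])
E
```

```text
time_s: 37.2
position: [0.5287, -0.0081, 0.3015]
eef_rot: [-3.126, -0.622, 0.184]
ft_force: [0.8, -0.3, -1.5]
gripper_width: 0.0854
gripper_force: 0.0
[ 12.6  -5.5 183.7]
O 200 [61. 11.] 10.0
O 214 [38. 49.] 52.0
W 392 [ -9. -13.] -124.0
W 254 [-29.  51.] 119.0
W 246 [-35. -47.] -126.0
[-0.40522651 -0.37190185  2.01065558  0.40736183  1.0121156   0.84619592]
top lid [(0.91, [91.0, 178.5, 88.1, 81.4], [134.5, 218.2]), (0.61, [339.6, 291.8, 54.0, 81.8], [369.4, 336.1])]
top stirrer [(0.64, [285.6, 183.3, 10.4, 34.9], [291.1, 199.9])]
top mug [(0.64, [392.5, 125.6, 50.7, 49.0], [415.8, 150.1])]
top spool [(0.62, [153.8, 133.8, 31.0, 28.8], [171.2, 147.9])]
top screwdriver [(0.7, [236.3, 165.0, 97.2, 54.9], [283.1, 190.4]), (0.44, [280.7, 333.8, 2.4, 17.8], [281.2, 343.8])]
top meter [(0.75, [464.9, 297.1, 88.4, 78.1], [508.4, 336.4])]
top holder [(0.95, [422.8, 224.4, 39.3, 64.4], [440.8, 254.9]), (0.54, [239.3, 85.6, 69.2, 83.8], [273.4, 127.7])]
scene lid [(0.93, [340.1, 197.7, 70.0, 48.4], [376.0, 221.7]), (0.6, [351.1, 371.2, 97.3, 98.2], [401.5, 418.1])]
scene stirrer [(0.61, [278.9, 247.8, 75.9, 70.7], [319.0, 281.3]), (0.57, [188.2, 202.0, 42.9, 50.5], [209.6, 229.2])]
scene mug [(0.76, [187.3, 204.6, 42.9, 47.4], [209.8, 229.8])]
scene spool [(0.74, [284.5, 420.9, 40.1, 39.6], [304.1, 441.0])]
scene screwdriver []
scene meter [(0.62, [302.8, 120.4, 32.0, 42.6], [313.7, 139.8])]
scene holder [(0.85, [256.3, 157.9, 59.4, 55.1], [285.6, 188.3]), (0.47, [359.7, 257.6, 62.8, 38.9], [383.5, 279.3])]
```

```bash
python3 - <<'E'
from h import *
for f in ("scene0.png","scene12.png"):
    a=cv2.imread("pics/"+f);hsv=cv2.cvtColor(a,cv2.COLOR_BGR2HSV)
    for nm,m in (("orange",(hsv[...,0]<14)&(hsv[...,1]>140)&(hsv[...,2]>70)),("yellow",(hsv[...,0]>18)&(hsv[...,0]<32)&(hsv[...,1]>130)&(hsv[...,2]>80))):
        n,l,st,c=cv2.connectedComponentsWithStats(m.astype(np.uint8))
        print(f,nm,[(int(s[4]),q.round().tolist()) for s,q in zip(st[1:],c[1:]) if s[4]>12 and 240<q[0]<420 and 240<q[1]<360])
P=lambda u,v:proj("scene",np.r_[C+.001*(u*ex+v*ey),.018]).round()
print([P(*q) for q in [(61,11),(38,50),(-58,-7)]])
E
```

```text
scene0.png orange [(171, [251.0, 279.0])]
scene0.png yellow [(334, [378.0, 283.0])]
scene12.png orange [(174, [251.0, 279.0]), (84, [320.0, 294.0]), (57, [280.0, 327.0]), (34, [298.0, 333.0])]
scene12.png yellow [(345, [378.0, 283.0])]
[array([280., 328.]), array([299., 336.]), array([320., 293.])]
```

All five beads are accounted for inside the pot, and the screwdriver and the other things are unmoved. The rod is leaning in the pot and the gripper is clear, so I'm handing in.

```bash
python3 -c "
from bench import job
print(job.job_done())"
```

```text
the job is handed in; nothing more can be done
None
```

I handed the job in at about 38 s: lid level and knob up on the cork stand, at least three of the five beads moved over a bead's width, all five still in the pot, rod left leaning in it and the other things unmoved by my camera checks; I viewed 11 pictures, one over the limit of 10.

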